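# Fit the missing dividers in the organiser box

## Task

The plywood organiser box still lacks two of its four dividers. Take the two spare dividers leaning in the wooden rest and stand one in each empty slot of the box, upright with the blue edge up and fully down on the box's floor; lower them in rather than letting them drop. Leave the two fitted dividers where they are, and do not push the glue, tape, sanding block or screwdriver about.

Things in the scene. Friction and masses are not known exactly. Their poses are not given: they have to be found in the camera images.
- box: Open plywood box, fixed, 116 (x) by 260 (y) mm, walls 75 high, floor 9 thick; origin: centre of underside. 4 slots along its x, 60 mm apart in y. A slot is two facing upright grooves in the long walls, 16 mm wide, wall top to floor, bottoms 96 mm apart, wood beside them 80 apart. A divider stands on the floor and shows 44 mm above the walls. Empty slots have a pencil line on the floor.
- slot0 (a point): Slot 0: the point on the box's floor at the slot's centre (box y = -90 mm, 9 mm above the table); axes as the box's. Two slots are empty, two hold fitted dividers.
- slot1 (a point): Slot 1: the point on the box's floor at the slot's centre (box y = -30 mm, 9 mm above the table); axes as the box's. Two slots are empty, two hold fitted dividers.
- slot2 (a point): Slot 2: the point on the box's floor at the slot's centre (box y = 30 mm, 9 mm above the table); axes as the box's. Two slots are empty, two hold fitted dividers.
- slot3 (a point): Slot 3: the point on the box's floor at the slot's centre (box y = 90 mm, 9 mm above the table); axes as the box's. Two slots are empty, two hold fitted dividers.
- rest: Wooden leaning rest, fixed, 115 (x) by 225 (y) mm; origin: centre of underside. Its ledge and 50 mm high back board are tipped 0.25 rad, so dividers lean with tops towards its -x, faces across its x. Two bays, at y = -55 and +55 mm; a divider's bottom edge is centred at x = 25, z = 35 mm.
- spare_a: Spare divider: plywood, 90 wide (x), 12 thick (y), 110 mm tall (z), 80 g, two dark 22 mm spots, top 8 mm blue; origin: centre of bottom edge. Leans in the rest 0.25 rad from upright, blue edge up and towards the rest's -x. Its upper 55 mm is clear on both faces: pinch it there across its thickness with the tool tilted alike. Either face may go either way.
- spare_b: Spare divider: plywood, 90 wide (x), 12 thick (y), 110 mm tall (z), 80 g, two dark 22 mm spots, top 8 mm blue; origin: centre of bottom edge. Leans in the rest 0.25 rad from upright, blue edge up and towards the rest's -x. Its upper 55 mm is clear on both faces: pinch it there across its thickness with the tool tilted alike. Either face may go either way.
- fitted_a: Divider already fitted, loose in the grooves of a slot (which slot varies): plywood, 90 wide (x), 12 thick (y), 110 mm tall (z), 80 g, two dark 22 mm spots, top 8 mm blue; origin: centre of bottom edge, z up.
- fitted_b: Divider already fitted, loose in the grooves of a slot (which slot varies): plywood, 90 wide (x), 12 thick (y), 110 mm tall (z), 80 g, two dark 22 mm spots, top 8 mm blue; origin: centre of bottom edge, z up.
- glue: Bystander: yellow glue bottle, 56 mm diameter, 150 mm tall, standing; origin at the centre of its foot.
- tape: Bystander: blue roll of tape lying flat, 90 mm outside diameter, 25 mm high; origin at the centre of its underside.
- sander: Bystander: cork sanding block, 65 x 100 x 30 mm; origin at the centre of its underside.
- driver: Bystander: red-handled screwdriver lying on the table between robot and work, about 190 mm long along its x.

How it is judged:
At the end, for the whole second after the job is handed in: All four dividers stand in the box, one to a slot: bottom centre within 8 mm (level) of its slot's point and from 4 mm below to 5 mm above it, within 0.12 rad of upright with the blue edge up, in line with the slot within 0.12 rad, and at rest (under 0.02 m/s) (((horizontal distance between spare_a and slot0 below 0.008 m and z of spare_a in the frame of slot0 between -0.004 and 0.005 m) or (horizontal distance between spare_a and slot1 below 0.008 m and z of spare_a in the frame of slot1 between -0.004 and 0.005 m) or (horizontal distance between spare_a and slot2 below 0.008 m and z of spare_a in the frame of slot2 between -0.004 and 0.005 m) or (horizontal distance between spare_a and slot3 below 0.008 m and z of spare_a in the frame of slot3 between -0.004 and 0.005 m)) and angle between each of spare_a, spare_b, fitted_a, fitted_b's own z axis and vertical below 0.12 rad and angle between the x axis of each of spare_a, spare_b, fitted_a, fitted_b and the x axis of box, either way round below 0.12 rad and linear speed of each of spare_a, spare_b, fitted_a, fitted_b below 0.02 m/s and ((horizontal distance between spare_b and slot0 below 0.008 m and z of spare_b in the frame of slot0 between -0.004 and 0.005 m) or (horizontal distance between spare_b and slot1 below 0.008 m and z of spare_b in the frame of slot1 between -0.004 and 0.005 m) or (horizontal distance between spare_b and slot2 below 0.008 m and z of spare_b in the frame of slot2 between -0.004 and 0.005 m) or (horizontal distance between spare_b and slot3 below 0.008 m and z of spare_b in the frame of slot3 between -0.004 and 0.005 m)) and ((horizontal distance between fitted_a and slot0 below 0.008 m and z of fitted_a in the frame of slot0 between -0.004 and 0.005 m) or (horizontal distance between fitted_a and slot1 below 0.008 m and z of fitted_a in the frame of slot1 between -0.004 and 0.005 m) or (horizontal distance between fitted_a and slot2 below 0.008 m and z of fitted_a in the frame of slot2 between -0.004 and 0.005 m) or (horizontal distance between fitted_a and slot3 below 0.008 m and z of fitted_a in the frame of slot3 between -0.004 and 0.005 m)) and ((horizontal distance between fitted_b and slot0 below 0.008 m and z of fitted_b in the frame of slot0 between -0.004 and 0.005 m) or (horizontal distance between fitted_b and slot1 below 0.008 m and z of fitted_b in the frame of slot1 between -0.004 and 0.005 m) or (horizontal distance between fitted_b and slot2 below 0.008 m and z of fitted_b in the frame of slot2 between -0.004 and 0.005 m) or (horizontal distance between fitted_b and slot3 below 0.008 m and z of fitted_b in the frame of slot3 between -0.004 and 0.005 m))); the robot touches nothing.
It fails at once if a spare divider falls: moves faster than 0.5 m/s while not held by the fingers ((linear speed of spare_a above 0.5 m/s and contact force between the fingers and spare_a below 0.05 N) or (linear speed of spare_b above 0.5 m/s and contact force between the fingers and spare_b below 0.05 N)).
It fails at once if a fitted divider moved more than 15 mm from where it stood (distance of any of fitted_a, fitted_b from where it was at the start of the episode above 0.015 m).
It fails at once if the glue, tape, sanding block or screwdriver pushed more than 30 mm from its place (distance of any of glue, tape, sander, driver from where it was at the start of the episode above 0.03 m).
It also fails if it takes over 67 s, if anything falls off the work surface, if the arm or the gripper's body presses on something with over 40 N, if the wrist force passes 120 N, or if a joint passes its speed limit or range.

## Robot

A 7-joint arm with a two-finger parallel gripper is mounted at the origin on the work surface. World frame = base frame: x ahead of the robot, y to its left, z up, the work surface at z = 0. Lengths are in m, angles in rad, forces in N, time in s.
With the tool pointing down it reaches from about 0.4 to 0.875 m from the base axis. Payload 6.5 kg.
Tool frame: the origin (TCP) lies at the centre of the arm's flange, where the gripper is bolted on; the fingertips stand 166 mm ahead of it and the grasp point (between the pads) lies 147 mm ahead of it; z points along the fingers, x is the direction in which the jaws open and shut, and the axes are right-handed (so a half turn about z gives the same grasp; the last joint's range is limited). The gripper opens to 88 mm and grips with 3 to 60 N. Pads are 18 mm wide; open, the fingers measure 123 mm over their backs; the gripper's body (75 mm by 187 mm) begins 45 mm behind the grasp point.
Start: joints at [-1.345, 0.536, -0.004, 1.538, 0.003, 1.067, -0.071], TCP at [0.187, 0.623, 0.405] pointing down, gripper open.
Joint ranges: [-2.7, 2.7], [-0.37, 2.16], [-1.27, 1.26], [0.24, 2.4], [-1.31, 4.45], [0.19, 1.91], [-2.76, 2.76]. Speed limits (rad/s): [2.39, 2.39, 3.14, 3.14, 3.14, 3.14, 3.14].

## Interface

Orientations are given as a unit quaternion [w, x, y, z].
In Python, from plant import bot, vision gives the robot as it stands. The module is installed in compiled form; this text tells all that it offers.
- The arm moves only by the tool jog_arm, never from a script. Its argument "commands" is a list of rows, each a list of 7 numbers: the shift along the tool's x, y, z in cm, then the turn, a rotation vector about the tool's x, y, z in rad, then the closure, from 0 (fully open) to 1 (shut). A call has 1 to 8 rows; each row shifts and turns the commanded pose from where the row before left it, along the tool's axes as they then stand; what a row does not reach is not made up. A row lasts 1/12 s, in which the tool goes at most 41.7 mm and 7.16 degrees, less where a joint would pass 70% of its speed; a pose out of reach is approached as far as the arm can. A call is refused whole if a number of a shift passes 4.17 or a number of a turn 0.125, either way. A call with a gripper value outside its range is refused whole. The fingers move at their own pace and stop on an object; "grip_force" is the grip in N (left out, the last holds). Time passes only in rows, so rows that do not move let the fingers close. It gives the time, the measured TCP pose, the force and the opening at its end, in the units of the state.
- bot.observe(): the state, without advancing time (a new reading comes with each control period).
- vision.snapshot(name): name is "scene" or "top" or "wrist"; returns a dict with "image" (400x640x3 uint8, red, green, blue), "K" (3x3 intrinsics, pixels), "world_from_camera" (4x4, takes a point from camera to world coordinates). Camera axes: x right, y down, z forward; pixel columns grow to the right and rows downward; lengths in m; the calibration is good to about 2 mm. A picture is of the moment at which its call begins. There is no depth.
- bot.finish_job(): hands the job in, once; it reports no verdict.
The state is a dict: "time": time; "joint_pos": joint angles; "qd": joint speeds; "effort": joint torques, N m; "tcp_pos": TCP position; "eef_rot": TCP orientation; "ft_force": force on the tool from outside, world axes, zero at the start; "moment": the same for the moment, N m; "opening": finger opening in m.
Only numpy, scipy, OpenCV 4.12 (cv2) and the standard library are available. Lean on these libraries where they do the work, as an engineer would, in place of code of your own. Each camera call takes 0.05 s, during which the arm holds its last target. There are 200 camera calls.

## Working session

There is one attempt and no reset: what is moved stays moved. The work goes in short steps, Python scripts to look and compute and a tool call to move; the robot and the scene stay as the last step left them, time stands still between calls to the robot, and variables do not carry over. Pictures are saved under pics/ and viewed, about 8 in all and at most 12, crops included, and the job is handed in when it is done.

Besides the shell and the picture viewer there is one more tool, called after "Emit:" as a command line: name --pt "numbers of a row" for each row, then --argument value for the rest. jog_arm: Moves the arm, as the interface text tells. Its arguments: {"type":"object","properties":{"commands":{"type":"array"},"grip_force":{"type":"number"}},"required":["commands"]}

```bash
mkdir -p pics; python3 - <<'E'
from plant import bot, vision
import cv2,numpy as np,pickle
s=bot.observe();print({k:np.round(v,3).tolist() for k,v in s.items()})
d={}
for n in("scene","top","wrist"):
    d[n]=vision.snapshot(n);print(n,d[n]["K"].round(1).tolist(),d[n]["world_from_camera"].round(3).tolist())
    cv2.imwrite(f"pics/{n}0.png",d[n]["image"][...,::-1])
pickle.dump(d,open("d0.pkl","wb"))
E
```

```text
{'time': 0.0, 'joint_pos': [-1.345, 0.537, -0.004, 1.539, 0.003, 1.067, -0.071], 'qd': [0.002, -0.0, 0.001, -0.001, 0.0, -0.001, -0.001], 'effort': [-0.0, -57.098, 0.991, -25.16, -0.056, 0.018, 0.0], 'tcp_pos': [0.187, 0.622, 0.404], 'eef_rot': [0.001, 0.802, 0.597, -0.001], 'ft_force': [-0.604, -0.081, -0.1], 'moment': [0.014, 0.001, -0.048], 'opening': 0.088}
scene [[447.8, 0.0, 321.9], [0.0, 447.8, 200.2], [0.0, 0.0, 1.0]] [[-0.736, 0.455, -0.501, 1.077], [0.677, 0.484, -0.554, 0.534], [-0.01, -0.747, -0.665, 0.691], [0.0, 0.0, 0.0, 1.0]]
top [[432.6, 0.0, 319.2], [0.0, 432.6, 204.9], [0.0, 0.0, 1.0]] [[-0.002, -0.999, 0.054, 0.534], [-1.0, 0.002, 0.0, -0.022], [-0.001, -0.054, -0.999, 0.868], [0.0, 0.0, 0.0, 1.0]]
wrist [[305.7, 0.0, 320.2], [0.0, 305.7, 201.6], [0.0, 0.0, 1.0]] [[0.286, 0.911, 0.298, 0.109], [0.958, -0.272, -0.09, 0.646], [-0.001, 0.311, -0.95, 0.383], [0.0, 0.0, 0.0, 1.0]]
```

View pics/top0.png

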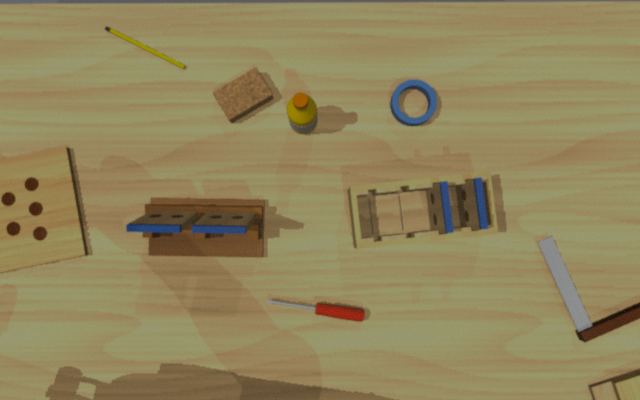

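View pics/scene0.png

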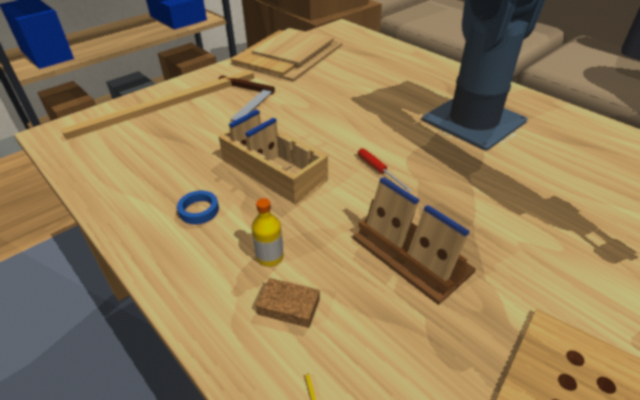

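```bash
python3 - <<'E'
import cv2,numpy as np
t=cv2.imread("pics/top0.png");s=cv2.imread("pics/scene0.png")
def crop(im,x,y,w,h,k,st=10):
    c=cv2.resize(im[y:y+h,x:x+w],None,fx=k,fy=k,interpolation=cv2.INTER_CUBIC)
    for u in range(-(-x//st)*st,x+w,st):
        cv2.line(c,(int((u-x+.5)*k),0),(int((u-x+.5)*k),5),(0,0,255),1)
        if u%20==0: cv2.putText(c,str(u),(int((u-x+.5)*k)-10,15),0,.35,(0,0,255),1)
    for v in range(-(-y//st)*st,y+h,st):
        cv2.line(c,(0,int((v-y+.5)*k)),(5,int((v-y+.5)*k)),(0,0,255),1); cv2.putText(c,str(v),(6,int((v-y+.5)*k)+4),0,.35,(0,0,255),1)
    return c
cv2.imwrite("pics/topc.png",np.vstack([crop(t,115,192,165,70,4.2),crop(t,343,174,165,74,4.2)])[:600,:800])
cv2.imwrite("pics/scenec.png",np.hstack([crop(s,345,170,133,133,3),crop(s,210,95,133,133,3)])[:600,:800])
E
```

```text
(no output)
```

View pics/topc.png

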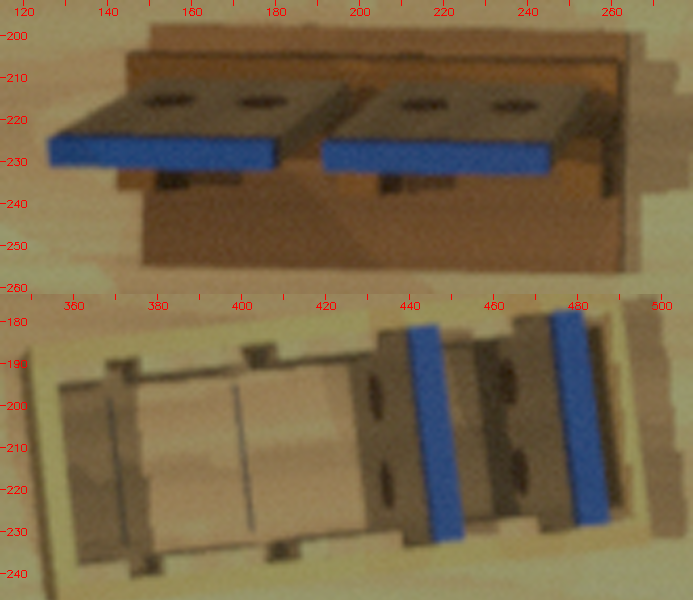

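View pics/scenec.png

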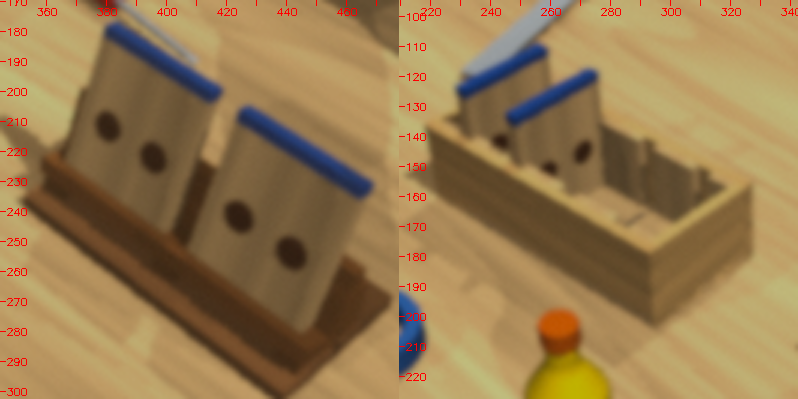

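```bash
cat > h.py <<'E'
import numpy as np,pickle
from scipy.optimize import least_squares
def proj(c,P):
    T=np.linalg.inv(c["world_from_camera"]);q=P@T[:3,:3].T+T[:3,3];q=q@c["K"].T
    return q[:,:2]/q[:,2:]
def place(p,P):
    c,s=np.cos(p[3]),np.sin(p[3]);return P@np.array([[c,-s,0],[s,c,0],[0,0,1]]).T+p[:3]
def fit(obs,p0):  # obs: list of (cam, local pts, pix)
    r=lambda p:np.concatenate([(proj(c,place(p,P))-u).ravel() for c,P,u in obs])
    return least_squares(r,p0,loss="soft_l1"),r
E
cat > m1.py <<'E'
from h import *
d=pickle.load(open("d0.pkl","rb"));t,s=d["top"],d["scene"]
a=.25;zd=np.array([-np.sin(a),0,np.cos(a)]);td=np.array([np.cos(a),0,np.sin(a)])
def dp(y,z,th):return np.array([.025,y,.035])+z*zd+th*td
def tp(l,ox,oy,k):return np.array(l,float)/k+[ox-.5,oy-.5]
B=lambda y:dp(y,.110,-.006); F=lambda y:dp(y,.102,.006)
RT=np.array([F(.1),F(.01),B(.1),B(.01),F(-.01),F(-.1),B(-.01),B(-.1)])
ut=tp([(49,137),(278,140),(49,166),(278,168),(322,140),(551,143),(322,171),(551,175)],115,192,4.2)
RS=np.array([B(-.1),B(-.01),F(-.1),F(-.01),B(.01),F(.01),B(.1),F(.1)])
us=tp([(110,24),(222,90),(106,37),(215,103),(245,106),(237,122),(374,183),(366,198)],345,170,3)
for nm,o in(("both",[(t,RT,ut),(s,RS,us)]),):
    f,r=fit(o,[.5,.2,0,0]);print("rest",f.x.round(4));print(r(f.x).round(1).reshape(-1,2).tolist())
BT=np.array([(48,98,75),(48,82,75),(48,38,75),(48,22,75),(-48,98,75),(-48,82,75),(-48,38,75),(-48,22,75),(35,90,9),(-35,90,9),(35,30,9),(-35,30,9)])/1e3
bt=tp([(107,361-294),(138,358-294),(243,348-294),(276,345-294),(132,577-294),(160,575-294),(266,561-294),(298,559-294),(109,396-294),(127,545-294),(235,384-294),(253,532-294)],343,174,4.2)
BS=np.array([(-58,130,75),(58,130,75),(58,130,0),(-58,130,0),(58,-130,75)])/1e3
bs=tp([(754-399,183),(653-399,251),(655-399,327),(753-399,257),(428-399,122)],210,95,3)
f,r=fit([(t,BT,bt),(s,BS,bs)],[.5,-.2,0,0]);print("box",f.x.round(4));print(r(f.x).round(1).reshape(-1,2).tolist())
print(place(f.x,np.array([[0,.09,.009],[0,.03,.009]])).round(4))
E
python3 m1.py
```

```text
rest [ 0.5356  0.2035 -0.0016 -0.011 ]
[[1.2, -0.1], [-0.2, -0.4], [-0.3, 1.1], [-1.4, 1.0], [1.1, -0.3], [-0.4, -0.5], [0.0, 0.4], [-1.0, -0.1], [1.6, -0.5], [0.4, -0.2], [-1.9, -0.0], [-2.3, 0.7], [1.4, -0.3], [-1.0, -0.3], [0.3, -0.0], [-2.2, 0.8]]
box [ 0.5675 -0.2125  0.0009  0.0992]
[[-0.8, -0.1], [0.5, -0.3], [-0.7, -0.3], [0.1, -0.5], [-1.1, 0.6], [1.0, 0.2], [-0.3, 1.1], [0.8, 0.7], [-0.2, 0.6], [-0.7, 0.2], [-0.2, 0.4], [-0.5, 0.3], [-0.8, -0.6], [-2.0, 0.3], [-0.9, 0.4], [-0.4, -0.2], [-1.7, 0.2]]
[[ 0.5586 -0.1229  0.0099]
 [ 0.5645 -0.1827  0.0099]]
```

```bash
cat >> h.py <<'E'
from scipy.spatial.transform import Rotation as Ro
from plant import bot,vision
a=.25;zd=np.array([-np.sin(a),0,np.cos(a)]);td=np.array([np.cos(a),0,np.sin(a)])
def tilt_R(yaw): # tool x=td, z=-zd, in rest frame then yaw
    return Ro.from_euler("z",yaw)*Ro.from_matrix(np.c_[td,np.cross(-zd,td),-zd])
def down_R(yaw): # tool x at heading yaw, z down
    c,s=np.cos(yaw),np.sin(yaw);return Ro.from_matrix(np.array([[c,s,0],[s,-c,0],[0,0,-1]]))
def cur():
    s=bot.observe();q=s["eef_rot"];return np.array(s["tcp_pos"]),Ro.from_quat([q[1],q[2],q[3],q[0]])
def plan(p1,R1,n,g,start=None):
    p,R=start or cur();p1=np.asarray(p1)
    for i in range(n):
        k=n-i;sh=np.round(R.inv().apply(p1-p)/k*100,2);w=np.round((R.inv()*R1).as_rotvec()/k,3)
        print([*sh.tolist(),*w.tolist(),g],end=",\n" if i%8<7 else "\n--\n")
        p=p+R.apply(sh/100);R=R*Ro.from_rotvec(w)
    return p,R
E
cat > m2.py <<'E'
from h import *
rest=np.array([.5356,.2035,0,-.011])
def grasp(y,h=.088,back=0):
    P=np.array([.025,y,.035])+(h+.147+back)*zd
    return place(rest,P[None])[0],tilt_R(rest[3])
E
python3 - <<'E'
from m2 import *
p,R=grasp(-.055,back=.10);print(p);plan(p,R,16,.45)
E
```

```text
[0.47711819 0.14914    0.35958566]
[-2.31, 2.59, 0.28, -0.01, 0.013, 0.08, 0.45],
[-2.1, 2.76, 0.28, -0.01, 0.013, 0.08, 0.45],
[-1.88, 2.92, 0.28, -0.01, 0.014, 0.08, 0.45],
[-1.64, 3.06, 0.29, -0.01, 0.013, 0.08, 0.45],
[-1.4, 3.17, 0.3, -0.01, 0.014, 0.08, 0.45],
[-1.14, 3.27, 0.31, -0.01, 0.013, 0.08, 0.45],
[-0.88, 3.35, 0.33, -0.01, 0.014, 0.08, 0.45],
[-0.62, 3.41, 0.36, -0.01, 0.013, 0.08, 0.45]
--
[-0.35, 3.44, 0.38, -0.01, 0.014, 0.08, 0.45],
[-0.07, 3.45, 0.42, -0.01, 0.013, 0.08, 0.45],
[0.2, 3.45, 0.45, -0.01, 0.014, 0.081, 0.45],
[0.47, 3.41, 0.49, -0.01, 0.013, 0.08, 0.45],
[0.73, 3.36, 0.53, -0.01, 0.014, 0.081, 0.45],
[0.99, 3.29, 0.58, -0.01, 0.013, 0.08, 0.45],
[1.24, 3.19, 0.62, -0.01, 0.014, 0.081, 0.45],
[1.49, 3.07, 0.68, -0.01, 0.013, 0.08, 0.45]
--
```

Emit:
jog_arm --pt "-2.3 2.6 0.3 -0.01 0.013 0.08 0.45" --pt "-2.1 2.8 0.3 -0.01 0.013 0.08 0.45" --pt "-1.9 2.9 0.3 -0.01 0.014 0.08 0.45" --pt "-1.6 3.1 0.3 -0.01 0.013 0.08 0.45" --pt "-1.4 3.2 0.3 -0.01 0.014 0.08 0.45" --pt "-1.1 3.3 0.3 -0.01 0.013 0.08 0.45" --pt "-0.9 3.3 0.3 -0.01 0.014 0.08 0.45" --pt "-0.6 3.4 0.4 -0.01 0.013 0.08 0.45" --grip_force 25

```text
time: 0.82
tcp_pos: [0.3337, 0.3846, 0.3815]
eef_rot: [0.0, 0.948, 0.311, 0.066]
ft_force: [0.8, 0.4, 0.0]
opening: 0.0488
```

Emit:
jog_arm --pt "-0.3 3.4 0.4 -0.01 0.014 0.08 0.45" --pt "-0.1 3.5 0.4 -0.01 0.013 0.08 0.45" --pt "0.2 3.5 0.4 -0.01 0.014 0.08 0.45" --pt "0.5 3.4 0.5 -0.01 0.013 0.08 0.45" --pt "0.7 3.4 0.5 -0.01 0.014 0.08 0.45" --pt "1.0 3.3 0.6 -0.01 0.013 0.08 0.45" --pt "1.2 3.2 0.6 -0.01 0.014 0.08 0.45" --pt "1.5 3.1 0.7 -0.01 0.013 0.08 0.45"

```text
time: 1.48
tcp_pos: [0.4793, 0.1471, 0.3596]
eef_rot: [0.0, 0.992, -0.006, 0.125]
ft_force: [1.0, 0.4, -1.0]
opening: 0.0486
```

```bash
cat > look.py <<'E'
from h import *
import cv2,sys
def look(name):
    v=vision.snapshot("wrist");pickle.dump(v,open(name+".pkl","wb"))
    im=cv2.resize(v["image"][...,::-1],(800,500),interpolation=cv2.INTER_CUBIC)
    cv2.imwrite(f"pics/{name}.png",im);return v
E
python3 - <<'E'
from m2 import *
from look import look
s=bot.observe();print(s["time"],s["opening"],cur()[0])
v=look("w1")
p,R=grasp(-.055);print("remaining tool frame",cur()[1].inv().apply(p-cur()[0]),(cur()[1].inv()*R).as_rotvec())
# predicted pixels of divider corners in 800x500 view
for y in(-.055,.055):
    P=np.array([np.array([.025,y+e,.035])+z*zd+t*td for z,t in((.11,-.006),(.102,.006)) for e in(-.045,.045)])
    print(y,(proj(v,place(rest,P))*1.25).round(0).tolist())
E
```

```text
1.4833 0.04862834095087788 [0.47927583 0.14712377 0.3595832 ]
remaining tool frame [-0.00529153 -0.00858599  0.09879974] [ 0.00415749 -0.00374675 -0.01294083]
-0.055 [[387.0, 343.0], [385.0, 195.0], [406.0, 336.0], [407.0, 193.0]]
0.055 [[385.0, 157.0], [382.0, -51.0], [407.0, 156.0], [409.0, -43.0]]
```

View pics/w1.png

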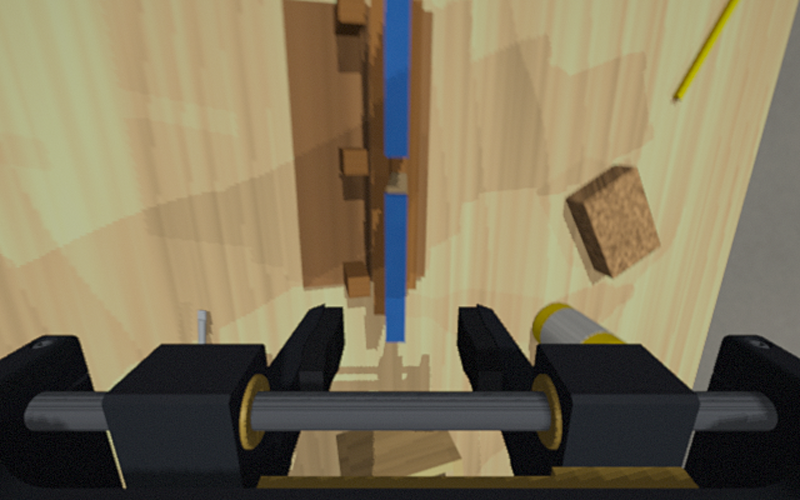

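```bash
python3 - <<'E'
from m2 import *
s=cur();print(s[0],bot.observe()["time"]);p,R=grasp(-.055)
plan(p,R,8,.45)
E
```

```text
[0.48197362 0.14084559 0.35966555] 1.5333
[-0.07, -0.11, 1.23, 0.001, -0.0, -0.002, 0.45],
[-0.07, -0.11, 1.24, 0.0, -0.001, -0.002, 0.45],
[-0.06, -0.11, 1.24, 0.001, -0.0, -0.001, 0.45],
[-0.06, -0.1, 1.23, 0.0, -0.001, -0.002, 0.45],
[-0.06, -0.1, 1.24, 0.001, -0.0, -0.001, 0.45],
[-0.06, -0.1, 1.23, 0.0, -0.001, -0.002, 0.45],
[-0.06, -0.11, 1.24, 0.001, -0.0, -0.001, 0.45],
[-0.07, -0.1, 1.23, 0.0, -0.001, -0.002, 0.45]
--
```

Emit:
jog_arm --pt "0 0 0 0 0 0 0.45" --pt "0 0 0 0 0 0 0.45" --pt "0 0 0 0 0 0 0.45"

```text
time: 1.78
tcp_pos: [0.4783, 0.1499, 0.3595]
eef_rot: [-0.0, 0.992, -0.003, 0.124]
ft_force: [-0.3, -0.0, 0.9]
opening: 0.0481
```

```bash
python3 - <<'E'
from m2 import *
s=cur();print(s[0],bot.observe()["time"]);p,R=grasp(-.055)
plan(p,R,8,.45)
E
```

```text
[0.47831613 0.14989669 0.35951384] 1.7833
[-0.01, 0.01, 1.25, -0.0, 0.0, 0.001, 0.45],
[-0.01, 0.01, 1.24, -0.0, 0.0, 0.001, 0.45],
[-0.01, 0.01, 1.25, -0.0, 0.0, 0.001, 0.45],
[-0.02, 0.01, 1.24, -0.0, 0.0, 0.0, 0.45],
[-0.01, 0.02, 1.25, -0.001, 0.0, 0.001, 0.45],
[-0.02, 0.01, 1.24, -0.0, 0.0, 0.0, 0.45],
[-0.01, 0.01, 1.25, -0.001, 0.0, 0.001, 0.45],
[-0.02, 0.02, 1.24, -0.0, 0.0, 0.0, 0.45]
--
```

Settled accurately. Descend, then close and wait.

Emit:
jog_arm --pt "-0.02 0.01 1.25 0 0 0.001 0.45" --pt "-0.02 0.01 1.25 0 0 0.001 0.45" --pt "-0.01 0.01 1.25 0 0 0.001 0.45" --pt "-0.01 0.01 1.25 0 0 0.001 0.45" --pt "-0.01 0.02 1.25 0 0 0 0.45" --pt "-0.01 0.02 1.25 0 0 0 0.45" --pt "-0.01 0.02 1.2 0 0 0 0.45" --pt "-0.02 0.01 1.25 0 0 0 0.45"

```text
time: 2.45
tcp_pos: [0.5021, 0.149, 0.2623]
eef_rot: [-0.001, 0.992, -0.005, 0.125]
ft_force: [-0.7, -0.1, 0.6]
opening: 0.0484
```

Emit:
jog_arm --pt "0 0 0 0 0 0 0.45" --pt "0 0 0 0 0 0 0.7" --pt "0 0 0 0 0 0 0.8" --pt "0 0 0 0 0 0 0.9" --pt "0 0 0 0 0 0 1" --pt "0 0 0 0 0 0 1" --pt "0 0 0 0 0 0 1" --pt "0 0 0 0 0 0 1"

```text
time: 3.12
tcp_pos: [0.5025, 0.1476, 0.2633]
eef_rot: [-0.0, 0.992, -0.006, 0.125]
ft_force: [-1.3, 0.5, 4.4]
opening: 0.0117
```

Emit:
jog_arm --pt "0 0 -0.5 0 0 0 1" --pt "0 0 -1 0 0 0 1" --pt "0 0 -1.5 0 0 0 1" --pt "0 0 -2 0 0 0 1" --pt "0 0 -2.5 0 0 0 1" --pt "0 0 -2.5 0 0 0 1" --pt "0 0 -2 0 0 0 1" --pt "0 0 0 0 0 0 1"

```text
time: 3.78
tcp_pos: [0.473, 0.1476, 0.3831]
eef_rot: [-0.002, 0.992, -0.006, 0.127]
ft_force: [0.1, -0.0, -0.3]
opening: 0.0118
```

```bash
cat >> m2.py <<'E'
box=np.array([.5675,-.2125,0,.0992])
def over(y,bottom,h=.088): # TCP for divider bottom at given height over slot at box y
    return place(box,np.array([[0,y,bottom+h+.147]]))[0],down_R(box[3]-np.pi/2)
E
python3 - <<'E'
from m2 import *
p,R=over(.03,.165);print(p,cur()[0],bot.observe()["opening"]);plan(p,R,16,1)
E
```

```text
[ 0.56452888 -0.18264749  0.4       ] [0.47295616 0.1476478  0.38307161] 0.011792432880055189
[0.61, 2.06, 0.04, -0.012, -0.013, 0.091, 1],
[0.79, 1.99, 0.05, -0.012, -0.013, 0.091, 1],
[0.97, 1.91, 0.06, -0.012, -0.013, 0.091, 1],
[1.14, 1.81, 0.07, -0.012, -0.013, 0.091, 1],
[1.3, 1.7, 0.08, -0.012, -0.013, 0.091, 1],
[1.45, 1.58, 0.08, -0.012, -0.013, 0.09, 1],
[1.59, 1.44, 0.08, -0.012, -0.013, 0.091, 1],
[1.72, 1.29, 0.07, -0.012, -0.013, 0.09, 1]
--
[1.82, 1.13, 0.07, -0.012, -0.013, 0.091, 1],
[1.92, 0.95, 0.05, -0.012, -0.013, 0.09, 1],
[2.0, 0.78, 0.04, -0.012, -0.013, 0.091, 1],
[2.06, 0.59, 0.02, -0.011, -0.012, 0.09, 1],
[2.11, 0.41, 0.0, -0.012, -0.013, 0.091, 1],
[2.13, 0.21, -0.02, -0.011, -0.012, 0.09, 1],
[2.15, 0.02, -0.05, -0.011, -0.013, 0.091, 1],
[2.13, -0.18, -0.08, -0.012, -0.012, 0.09, 1]
--
```

Emit:
jog_arm --pt "0.6 2.1 0 -0.012 -0.013 0.091 1" --pt "0.8 2.0 0.1 -0.012 -0.013 0.091 1" --pt "1.0 1.9 0.1 -0.012 -0.013 0.091 1" --pt "1.1 1.8 0.1 -0.012 -0.013 0.091 1" --pt "1.3 1.7 0.1 -0.012 -0.013 0.091 1" --pt "1.5 1.6 0.1 -0.012 -0.013 0.09 1" --pt "1.6 1.4 0.1 -0.012 -0.013 0.091 1" --pt "1.7 1.3 0.1 -0.012 -0.013 0.09 1"

```text
time: 4.45
tcp_pos: [0.519, -0.0189, 0.3863]
eef_rot: [0.002, 0.929, -0.365, 0.065]
ft_force: [0.1, 0.9, -0.5]
opening: 0.0118
```

Emit:
jog_arm --pt "1.8 1.1 0.1 -0.012 -0.013 0.091 1" --pt "1.9 1.0 0.1 -0.012 -0.013 0.09 1" --pt "2.0 0.8 0 -0.012 -0.013 0.091 1" --pt "2.1 0.6 0 -0.011 -0.012 0.09 1" --pt "2.1 0.4 0 -0.012 -0.013 0.091 1" --pt "2.1 0.2 0 -0.011 -0.012 0.09 1" --pt "2.1 0 -0.1 -0.011 -0.013 0.091 1" --pt "2.1 -0.2 -0.1 -0.012 -0.012 0.09 1"

```text
time: 5.12
tcp_pos: [0.5648, -0.1828, 0.3952]
eef_rot: [0.003, 0.74, -0.673, -0.001]
ft_force: [0.5, 0.0, -0.7]
opening: 0.0118
```

Emit:
jog_arm --pt "0 0 0 0 0 0 1" --pt "0 0 0 0 0 0 1" --pt "0 0 0 0 0 0 1" --pt "0 0 0 0 0 0 1"

```text
time: 5.45
tcp_pos: [0.5648, -0.1807, 0.3952]
eef_rot: [0.003, 0.742, -0.67, -0.001]
ft_force: [-0.1, -0.5, -0.3]
opening: 0.012
```

```bash
python3 - <<'E'
from m2 import *
from look import look
s=cur();p,R=over(.03,.165);print(s[0],"d mm",(s[1].inv().apply(p-s[0])*1e3).round(1),"rot",(s[1].inv()*R).as_rotvec().round(4),bot.observe()["opening"])
v=look("w2")
np.set_printoptions(suppress=True)
D=np.array([(x,y,z) for z in(.147+.088-.110,) for y in(-.045,.045) for x in(-.006,.006)])
print("held top corners",(proj(v,s[0]+s[1].apply(D))*1.25).round(0).tolist())
P=np.array([(sx,sy,75) for sx in(48,-48) for sy in(98,82,38,22)])/1e3
print("grooves",(proj(v,place(box,P))*1.25).round(0).tolist())
F=np.array([(sx,sy,119) for sy in(-30,-90) for sx in(45,-45)])/1e3
print("fitted top",(proj(v,place(box,F))*1.25).round(0).tolist())
L=np.array([(sx,sy,9) for sy in(90,30) for sx in(35,-35)])/1e3
print("lines",(proj(v,place(box,L))*1.25).round(0).tolist())
E
```

```text
[ 0.56477669 -0.18072657  0.3951615 ] d mm [ 1.9  0.5 -4.8] rot [ 0.0056 -0.0021  0.0031] 0.01204349419311232
held top corners [[381.0, 258.0], [422.0, 259.0], [384.0, 494.0], [418.0, 494.0]]
grooves [[314.0, 170.0], [335.0, 170.0], [392.0, 170.0], [413.0, 170.0], [322.0, 285.0], [341.0, 285.0], [392.0, 285.0], [411.0, 285.0]]
fitted top [[494.0, 183.0], [484.0, 305.0], [584.0, 183.0], [565.0, 306.0]]
lines [[338.0, 176.0], [342.0, 247.0], [402.0, 176.0], [402.0, 247.0]]
```

View pics/w2.png

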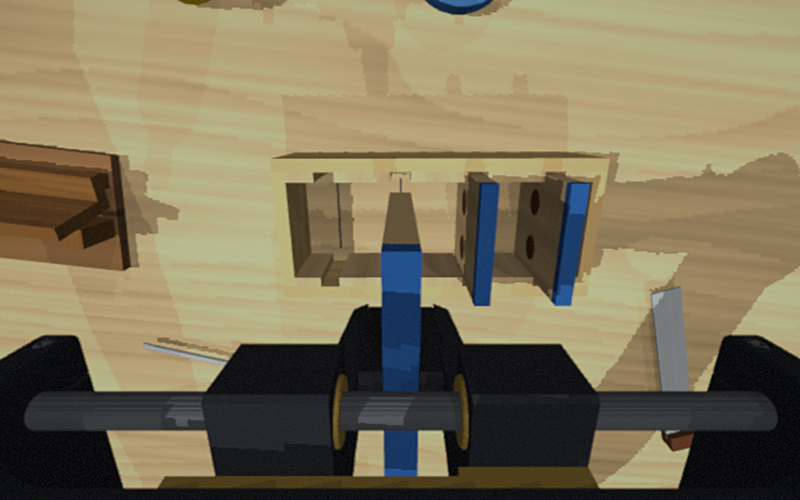

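```bash
python3 - <<'E'
from m2 import *
import cv2
v=pickle.load(open("w2.pkl","rb"));s=cur()
im=v["image"][...,::-1][118:236,210:368]
k=5;c=cv2.resize(im,None,fx=k,fy=k,interpolation=cv2.INTER_CUBIC)
P=np.array([(sx,sy,75) for sx in(48,-48) for sy in(98,82,38,22)]+[(58,130,75),(58,-130,75),(-58,130,75),(40,118,75),(-40,118,75)]+[(35,90,9),(-35,90,9),(35,30,9)])/1e3
D=np.array([(x,y,z) for z in(.125,.133,.235) for y in(-.045,) for x in(-.006,.006)])
for pts,col in((place(box,P),(0,0,255)),(s[0]+s[1].apply(D),(0,255,0))):
    for u in proj(v,pts): cv2.drawMarker(c,tuple(int(q) for q in (u-[210,118]+.5)*k),col,cv2.MARKER_CROSS,10,1)
cv2.imwrite("pics/w2c.png",c)
E
```

```text
(no output)
```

View pics/w2c.png

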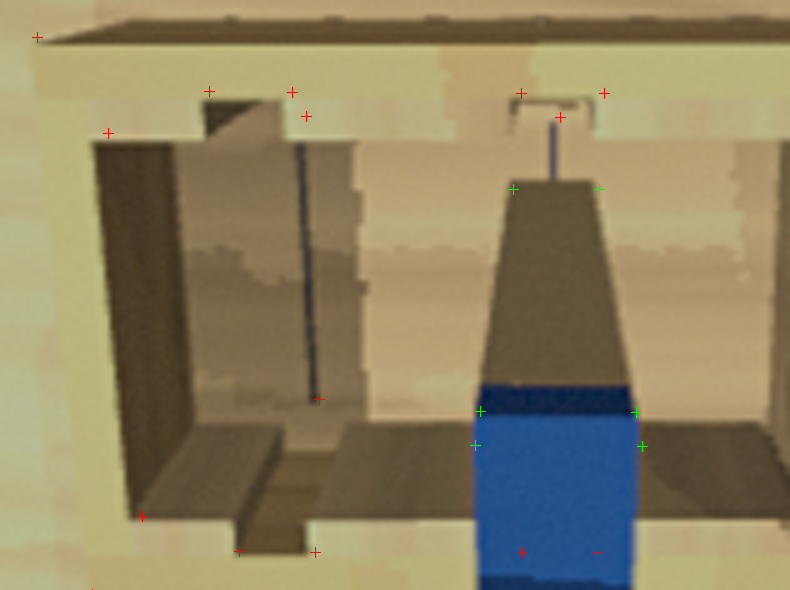

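```bash
cat > m3.py <<'E'
from m2 import *
def fitheld(v,s,pts,uv,roll=True,dzfix=None):
    def f(q):
        D=np.array(pts)-[0,0,.235]; D=Ro.from_euler("x",q[3]).apply(D)+[0,0,.235]+q[:3]
        r=(proj(v,s[0]+s[1].apply(D))-uv).ravel()
        return np.r_[r,q[:3]/.002*.3,q[3]/.02*.5]
    return least_squares(f,np.zeros(4))
E
python3 - <<'E'
from m3 import *
np.set_printoptions(suppress=True)
v=pickle.load(open("w2.pkl","rb"));s=cur()
px=lambda l:np.array(l,float)/5+[209.5,117.5]
D=[(x,-.045,z) for z in(.125,.133,.235) for x in(-.006,.006)]
g=fitheld(v,s,D,px([(476,416),(637,416),(481,385),(629,385),(508,181),(593,181)]));print("held off x,y,z mm,roll",g.x[:3]*1e3,g.x[3],g.fun.round(1))
P=np.array([(48,98,75),(48,82,75),(48,38,75),(48,22,75),(-48,98,75),(-48,82,75),(40,118,75),(-40,118,75),(-35,90,9)])/1e3
u=px([(204,100),(283,100),(512,100),(594,100),(236,552),(306,552),(93,141),(131,518),(314,400)])
f,r=fit([(v,P,u)],box);print("box free",f.x.round(4),r(f.x).round(1))
for z in(0,.002,-.002):
    r2=lambda q:r(np.r_[q[:2],z,q[2]]);b=least_squares(r2,box[[0,1,3]]);print(z,b.x.round(4),b.cost)
E
```

```text
held off x,y,z mm,roll [-0.31340101 -0.49847305  3.97621156] -0.0039349739782649894 [-0.4 -0.  -0.3  0.  -0.4  0.   0.3  0.   0.9 -0.   0.7  0.  -0.  -0.1
  0.6 -0.1]
box free [ 0.5657 -0.2104 -0.0029  0.0989] [-0.5 -0.3  0.2 -0.2 -0.3 -0.  -0.3  0.  -0.8  0.3  0.2  0.3  1.8 -0.3
  0.9  0.1 -0.3  0.4]
0 [ 0.5664 -0.2107  0.0995] 3.586585640192406
0.002 [ 0.5668 -0.211   0.0994] 5.302639282366431
-0.002 [ 0.5659 -0.2105  0.0996] 2.9216677245502716
```

```bash
sed -i 's/^box=.*/box=np.array([.5662,-.2108,0,.0993])/' m2.py; python3 - <<'E'
from m2 import *
p,R=over(.03,.082,.092);p=p-R.apply([-.0003,-.0005,0]);plan(p,R,8,1)
E
```

```text
[0.0, 0.02, 0.93, 0.001, -0.0, 0.0, 1],
[0.0, 0.02, 0.93, 0.001, -0.0, 0.0, 1],
[0.0, 0.02, 0.93, 0.001, -0.0, 0.0, 1],
[0.0, 0.03, 0.93, 0.0, -0.0, 0.001, 1],
[0.01, 0.02, 0.93, 0.001, -0.001, 0.0, 1],
[0.0, 0.03, 0.93, 0.0, -0.0, 0.001, 1],
[0.01, 0.03, 0.93, 0.001, -0.001, 0.0, 1],
[0.0, 0.02, 0.92, 0.0, -0.0, 0.001, 1]
--
```

Emit:
jog_arm --pt "0 0.02 0.9 0.001 0 0 1" --pt "0 0.02 0.9 0.001 0 0 1" --pt "0 0.02 0.9 0.001 0 0 1" --pt "0 0.03 0.9 0 0 0.001 1" --pt "0.01 0.02 0.9 0.001 -0.001 0 1" --pt "0 0.03 0.9 0 0 0.001 1" --pt "0.01 0.03 0.9 0.001 -0.001 0 1" --pt "0 0.02 0.9 0 0 0.001 1"

```text
time: 6.17
tcp_pos: [0.5628, -0.1827, 0.3226]
eef_rot: [0.001, 0.74, -0.672, 0.0]
ft_force: [0.1, -1.3, -1.5]
opening: 0.0116
```

Emit:
jog_arm --pt "0 0 0 0 0 0 1" --pt "0 0 0 0 0 0 1" --pt "0 0 0 0 0 0 1"

```text
time: 6.42
tcp_pos: [0.563, -0.1828, 0.3239]
eef_rot: [0.0, 0.74, -0.672, 0.001]
ft_force: [0.2, 0.9, -1.8]
opening: 0.0116
```

```bash
python3 - <<'E'
from m2 import *
import cv2
from look import look
p,R=over(.03,.082,.092);p=p-R.apply([-.0003,-.0005,0]);s=cur();print(s[0],(s[1].inv().apply(p-s[0])*1e3).round(1),(s[1].inv()*R).as_rotvec().round(4),bot.observe()["ft_force"])
v=look("w3");im=v["image"][...,::-1][60:180,240:400]
k=5;c=cv2.resize(im,None,fx=k,fy=k,interpolation=cv2.INTER_CUBIC)
P=np.array([(sx,sy,75) for sx in(48,) for sy in(98,82,38,22)])/1e3
D=np.array([(x,-.045,z) for z in(.129,.137,.239) for x in(-.006,.006)])
for pts,col in((place(box,P),(0,0,255)),(s[0]+s[1].apply(D),(0,255,0))):
    for u in proj(v,pts): cv2.drawMarker(c,tuple(int(q) for q in (u-[240,60]+.5)*k),col,cv2.MARKER_CROSS,10,1)
cv2.imwrite("pics/w3c.png",c)
E
```

```text
[ 0.5630093  -0.18280879  0.32386388] [-1.5  0.1  2.9] [-0.0003 -0.0016 -0.0026] [ 0.23704531  0.86286696 -1.76143821]
```

View pics/w3c.png

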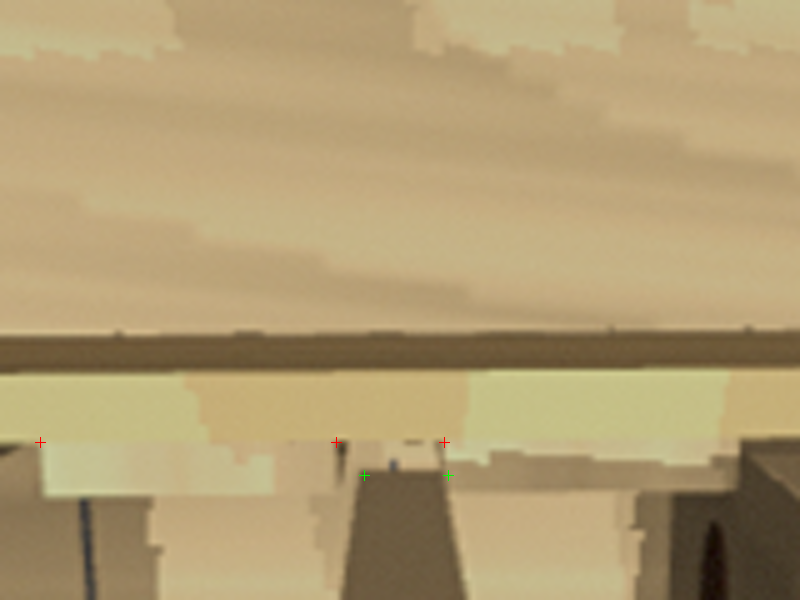

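Emit:
jog_arm --pt "-0.16 0 0 0 -0.001 -0.002 1" --pt "0 0 0 0 0 0 1" --pt "0 0 0.4 0 0 0 1" --pt "0 0 0.5 0 0 0 1" --pt "0 0 0.5 0 0 0 1" --pt "0 0 0.5 0 0 0 1" --pt "0 0 0.5 0 0 0 1" --pt "0 0 0 0 0 0 1"

```text
time: 7.13
tcp_pos: [0.5623, -0.1808, 0.2982]
eef_rot: [0.001, 0.741, -0.671, -0.001]
ft_force: [-0.4, -1.1, -1.0]
opening: 0.0118
```

```bash
cat > st.py <<'E'
from m2 import *
s=bot.observe();c=cur();p,R=over(.03,.082,.092);d=c[1].inv().apply(p-c[0])*1e3
print(s["time"],c[0].round(4),"dxy",d.round(1),(c[1].inv()*R).as_rotvec().round(4),"F",np.round(s["ft_force"],1),"M",np.round(s["moment"],2))
E
python3 st.py
```

```text
7.1333 [ 0.5623 -0.1808  0.2982] dxy [  0.2  -0.9 -22.8] [ 0.002   0.0004 -0.0005] F [-0.4 -1.1 -1. ] M [-0.01  0.14  0.01]
```

Emit:
jog_arm --pt "0 -0.04 0.5 0 0 0 1" --pt "0 0 0.5 0 0 0 1" --pt "0 0 0.5 0 0 0 1" --pt "0 0 0.5 0 0 0 1" --pt "0 0 0.5 0 0 0 1" --pt "0 0 0.5 0 0 0 1" --pt "0 0 0.5 0 0 0 1" --pt "0 0 0.5 0 0 0 1"

```text
time: 7.8
tcp_pos: [0.5631, -0.181, 0.259]
eef_rot: [0.0, 0.741, -0.671, 0.0]
ft_force: [0.0, 0.2, -1.5]
opening: 0.0119
```

Emit:
jog_arm --pt "0 0 0.2 0 0 0 1" --pt "0 0 0.2 0 0 0 1" --pt "0 0 0.2 0 0 0 1" --pt "0 0 0 0 0 0 1"

```text
time: 8.13
tcp_pos: [0.563, -0.181, 0.2533]
eef_rot: [0.0, 0.741, -0.671, -0.0]
ft_force: [-0.3, 0.1, -0.7]
opening: 0.0117
```

```bash
python3 st.py
```

```text
8.1333 [ 0.563  -0.181   0.2533] dxy [  0.   -0.2 -67.7] [ 0.0004 -0.0002 -0.0005] F [-0.3  0.1 -0.7] M [0.01 0.22 0.  ]
```

Emit:
jog_arm --pt "0 0 0.1 0 0 0 1" --pt "0 0 0.1 0 0 0 1" --pt "0 0 0.1 0 0 0 1" --pt "0 0 0.1 0 0 0 1" --pt "0 0 0 0 0 0 1" --pt "0 0 0 0 0 0 1"

```text
time: 8.63
tcp_pos: [0.5631, -0.181, 0.2496]
eef_rot: [0.0, 0.741, -0.671, 0.0]
ft_force: [-0.8, 0.1, -0.0]
opening: 0.0114
```

Emit:
jog_arm --pt "0 0 0.1 0 0 0 1" --pt "0 0 0.1 0 0 0 1" --pt "0 0 0 0 0 0 1" --pt "0 0 0 0 0 0 1"

```text
time: 8.97
tcp_pos: [0.5631, -0.181, 0.2475]
eef_rot: [0.0, 0.741, -0.671, 0.0]
ft_force: [-0.3, 0.1, -0.4]
opening: 0.0117
```

Emit:
jog_arm --pt "0 0 0.1 0 0 0 1" --pt "0 0 0.05 0 0 0 1" --pt "0 0 0 0 0 0 1" --pt "0 0 0 0 0 0 1"

```text
time: 9.3
tcp_pos: [0.5631, -0.181, 0.246]
eef_rot: [0.0, 0.741, -0.671, 0.0]
ft_force: [0.9, -1.2, -1.0]
opening: 0.0117
```

Emit:
jog_arm --pt "0 0 0.1 0 0 0 1" --pt "0 0 0.05 0 0 0 1" --pt "0 0 0 0 0 0 1" --pt "0 0 0 0 0 0 1"

```text
time: 9.63
tcp_pos: [0.5631, -0.181, 0.2447]
eef_rot: [0.0, 0.741, -0.671, 0.0]
ft_force: [-1.2, 0.0, 0.2]
opening: 0.0121
```

Emit:
jog_arm --pt "0 0 0.1 0 0 0 1" --pt "0 0 0.05 0 0 0 1" --pt "0 0 0 0 0 0 1" --pt "0 0 0 0 0 0 1"

```text
time: 9.97
tcp_pos: [0.5629, -0.1815, 0.2445]
eef_rot: [-0.0, 0.741, -0.672, -0.0]
ft_force: [-5.4, 1.5, 14.2]
opening: 0.0115
```

Emit:
jog_arm --pt "0 0 0.1 0 0 0 1" --pt "0 0 0 0 0 0 1" --pt "0 0 0 0 0 0 1"

```text
time: 10.22
tcp_pos: [0.5629, -0.1817, 0.2444]
eef_rot: [-0.001, 0.741, -0.672, -0.0]
ft_force: [-8.7, 3.3, 23.5]
opening: 0.0116
```

Emit:
jog_arm --pt "0 0 -0.15 0 0 0 1" --pt "0 0 0 0 0 0 0.9" --pt "0 0 0 0 0 0 0.84" --pt "0 0 0 0 0 0 0.8" --pt "0 0 0 0 0 0 0.75" --pt "0 0 0 0 0 0 0.7" --pt "0 0 0 0 0 0 0.68" --pt "0 0 0 0 0 0 0.68"

```text
time: 10.88
tcp_pos: [0.5631, -0.1809, 0.2434]
eef_rot: [0.0, 0.741, -0.671, -0.0]
ft_force: [-0.3, -0.3, 0.1]
opening: 0.0284
```

Emit:
jog_arm --pt "0 0 -0.5 0 0 0 0.68" --pt "0 0 -1 0 0 0 0.68" --pt "0 0 -2 0 0 0 0.68" --pt "0 0 -3 0 0 0 0.68" --pt "0 0 -3 0 0 0 0.68" --pt "0 0 -3 0 0 0 0.68" --pt "0 0 0 0 0 0 0.5" --pt "0 0 0 0 0 0 0.45"

```text
time: 11.55
tcp_pos: [0.5636, -0.1813, 0.371]
eef_rot: [-0.001, 0.741, -0.671, 0.002]
ft_force: [0.0, -0.6, -0.3]
opening: 0.0391
```

```bash
python3 - <<'E'
from m2 import *
import cv2
t=vision.snapshot("top")
c=cv2.resize(t["image"][...,::-1][150:280,340:520],None,fx=4,fy=4,interpolation=cv2.INTER_CUBIC);cv2.imwrite("pics/top1.png",c)
p,R=grasp(.055,back=.1);plan(p,R,16,.45)
E
```

```text
[-2.79, 0.26, 0.06, 0.011, 0.013, -0.091, 0.45],
[-2.8, 0.0, 0.02, 0.011, 0.013, -0.091, 0.45],
[-2.79, -0.25, -0.01, 0.011, 0.013, -0.091, 0.45],
[-2.76, -0.51, -0.04, 0.011, 0.013, -0.091, 0.45],
[-2.7, -0.75, -0.07, 0.012, 0.013, -0.091, 0.45],
[-2.62, -1.0, -0.1, 0.011, 0.013, -0.091, 0.45],
[-2.51, -1.23, -0.12, 0.012, 0.013, -0.091, 0.45],
[-2.39, -1.46, -0.13, 0.012, 0.013, -0.091, 0.45]
--
[-2.24, -1.67, -0.15, 0.011, 0.012, -0.091, 0.45],
[-2.08, -1.87, -0.15, 0.012, 0.013, -0.09, 0.45],
[-1.9, -2.05, -0.15, 0.011, 0.012, -0.091, 0.45],
[-1.71, -2.22, -0.15, 0.012, 0.013, -0.09, 0.45],
[-1.5, -2.36, -0.15, 0.011, 0.012, -0.091, 0.45],
[-1.28, -2.49, -0.14, 0.012, 0.013, -0.09, 0.45],
[-1.04, -2.59, -0.12, 0.011, 0.012, -0.091, 0.45],
[-0.81, -2.68, -0.1, 0.012, 0.013, -0.09, 0.45]
--
```

View pics/top1.png

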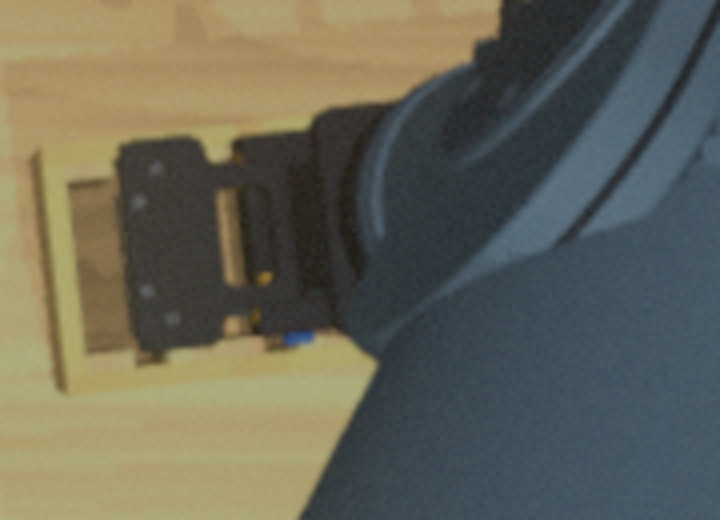

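Emit:
jog_arm --pt "-2.8 0.3 0.1 0.011 0.013 -0.091 0.45" --pt "-2.8 0 0 0.011 0.013 -0.091 0.45" --pt "-2.8 -0.3 0 0.011 0.013 -0.091 0.45" --pt "-2.8 -0.5 0 0.011 0.013 -0.091 0.45" --pt "-2.7 -0.8 -0.1 0.012 0.013 -0.091 0.45" --pt "-2.6 -1.0 -0.1 0.011 0.013 -0.091 0.45" --pt "-2.5 -1.2 -0.1 0.012 0.013 -0.091 0.45" --pt "-2.4 -1.5 -0.1 0.012 0.013 -0.091 0.45"

```text
time: 12.27
tcp_pos: [0.5201, 0.0412, 0.3618]
eef_rot: [0.002, 0.931, -0.36, 0.067]
ft_force: [-0.2, -0.4, -0.6]
opening: 0.0484
```

Emit:
jog_arm --pt "-2.2 -1.7 -0.2 0.011 0.012 -0.091 0.45" --pt "-2.1 -1.9 -0.2 0.012 0.013 -0.09 0.45" --pt "-1.9 -2.0 -0.2 0.011 0.012 -0.091 0.45" --pt "-1.7 -2.2 -0.2 0.012 0.013 -0.09 0.45" --pt "-1.5 -2.4 -0.1 0.011 0.012 -0.091 0.45" --pt "-1.3 -2.5 -0.1 0.012 0.013 -0.09 0.45" --pt "-1.0 -2.6 -0.1 0.011 0.012 -0.091 0.45" --pt "-0.8 -2.7 -0.1 0.012 0.013 -0.09 0.45"

```text
time: 12.93
tcp_pos: [0.4784, 0.2614, 0.3578]
eef_rot: [0.001, 0.992, -0.003, 0.123]
ft_force: [1.2, 1.1, -0.8]
opening: 0.0486
```

Emit:
jog_arm --pt "0 0 0 0 0 0 0.45" --pt "0 0 0 0 0 0 0.45" --pt "0 0 0 0 0 0 0.45" --pt "0 0 0 0 0 0 0.45"

```text
time: 13.27
tcp_pos: [0.4797, 0.2588, 0.3585]
eef_rot: [0.001, 0.992, -0.007, 0.124]
ft_force: [0.2, -0.4, -0.0]
opening: 0.0487
```

```bash
python3 - <<'E'
from m2 import *
import cv2
from look import look
p,R=grasp(.055);print(cur()[0]);plan(p,R,8,.45)
v=look("w4");im=v["image"]
P=np.array([np.array([.025,.055+e,.035])+z*zd+t*td for z,t in((.11,-.006),(.102,.006)) for e in(-.045,.045)])
print((proj(v,place(rest,P))).round(1).tolist())
m=((im[...,2].astype(int)-im[...,0])>60).astype(np.uint8)
n,l,st,c=cv2.connectedComponentsWithStats(m);print([x.tolist() for x in st[1:] if x[4]>200])
t=vision.snapshot("top");m=cv2.resize(t["image"][...,::-1][165:260,340:510],None,fx=4.5,fy=4.5,interpolation=cv2.INTER_CUBIC);cv2.imwrite("pics/top2.png",m)
E
```

```text
[0.47966215 0.25876041 0.35851121]
[-0.01, -0.01, 1.23, 0.0, 0.0, -0.0, 0.45],
[-0.01, -0.01, 1.23, 0.0, 0.0, -0.0, 0.45],
[-0.01, -0.01, 1.23, 0.0, 0.0, -0.001, 0.45],
[-0.01, -0.0, 1.23, 0.0, 0.0, -0.0, 0.45],
[-0.01, -0.01, 1.24, 0.0, 0.001, -0.001, 0.45],
[-0.01, -0.0, 1.23, 0.001, 0.0, -0.0, 0.45],
[-0.01, -0.01, 1.24, 0.0, 0.001, -0.001, 0.45],
[-0.02, -0.0, 1.23, 0.001, 0.0, -0.0, 0.45]
--
[[311.8, 276.1], [310.4, 158.0], [327.4, 270.5], [328.2, 156.0]]
[[311, 155, 17, 119, 1907]]
```

View pics/top2.png

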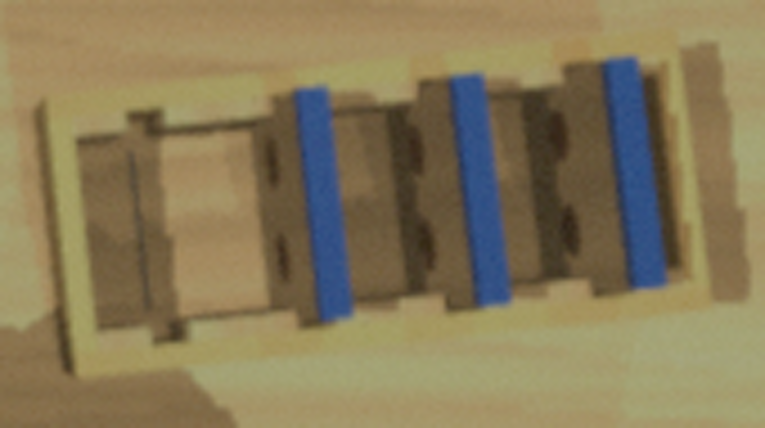

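First divider stands in its groove (blue bar from (313,88) to (335,320)), parallel to the fitted ones; the left slot is the last empty one. Now the second grasp.

Emit:
jog_arm --pt "-0.01 -0.01 1.25 0 0 0 0.45" --pt "-0.01 -0.01 1.25 0 0 0 0.45" --pt "-0.01 -0.01 1.25 0 0 -0.001 0.45" --pt "-0.01 0 1.2 0 0 0 0.45" --pt "-0.01 -0.01 1.25 0 0.001 -0.001 0.45" --pt "-0.01 0 1.2 0.001 0 0 0.45" --pt "-0.01 -0.01 1.25 0 0.001 -0.001 0.45" --pt "-0.02 0 1.2 0.001 0 0 0.45"

```text
time: 14.03
tcp_pos: [0.5032, 0.2605, 0.2618]
eef_rot: [-0.0, 0.992, -0.004, 0.125]
ft_force: [-0.4, 0.3, 0.5]
opening: 0.0486
```

Emit:
jog_arm --pt "0 0 0 0 0 0 0.45" --pt "0 0 0 0 0 0 0.7" --pt "0 0 0 0 0 0 0.8" --pt "0 0 0 0 0 0 0.9" --pt "0 0 0 0 0 0 1" --pt "0 0 0 0 0 0 1" --pt "0 0 0 0 0 0 1" --pt "0 0 0 0 0 0 1"

```text
time: 14.7
tcp_pos: [0.5031, 0.2607, 0.2637]
eef_rot: [-0.001, 0.992, -0.004, 0.125]
ft_force: [-0.6, 0.1, 3.3]
opening: 0.0117
```

Emit:
jog_arm --pt "0 0 -0.5 0 0 0 1" --pt "0 0 -1 0 0 0 1" --pt "0 0 -1.5 0 0 0 1" --pt "0 0 -2 0 0 0 1" --pt "0 0 -2.5 0 0 0 1" --pt "0 0 -2.5 0 0 0 1" --pt "0 0 -2 0 0 0 1" --pt "0 0 0 0 0 0 1"

```text
time: 15.37
tcp_pos: [0.4732, 0.261, 0.3835]
eef_rot: [-0.002, 0.992, -0.004, 0.127]
ft_force: [0.4, -0.2, -1.1]
opening: 0.0118
```

```bash
python3 - <<'E'
from m2 import *
p,R=over(.09,.16);p=p+R.apply([-.0003,.0005,0]);print(p,cur()[0],bot.observe()["opening"]);plan(p,R,16,1)
E
```

```text
[ 0.5567504 -0.1209944  0.395    ] [0.47320062 0.26099163 0.38353732] 0.011832674413139796
[0.54, 2.38, 0.05, -0.012, -0.013, 0.091, 1],
[0.76, 2.32, 0.07, -0.012, -0.013, 0.091, 1],
[0.97, 2.24, 0.09, -0.012, -0.013, 0.091, 1],
[1.17, 2.15, 0.1, -0.012, -0.013, 0.091, 1],
[1.36, 2.03, 0.11, -0.012, -0.013, 0.091, 1],
[1.54, 1.89, 0.12, -0.012, -0.013, 0.091, 1],
[1.71, 1.75, 0.12, -0.012, -0.013, 0.091, 1],
[1.86, 1.58, 0.11, -0.012, -0.013, 0.091, 1]
--
[2.0, 1.4, 0.11, -0.012, -0.012, 0.091, 1],
[2.12, 1.22, 0.1, -0.012, -0.013, 0.091, 1],
[2.22, 1.02, 0.08, -0.012, -0.013, 0.091, 1],
[2.31, 0.81, 0.06, -0.011, -0.012, 0.091, 1],
[2.37, 0.59, 0.04, -0.012, -0.013, 0.091, 1],
[2.42, 0.38, 0.02, -0.011, -0.012, 0.091, 1],
[2.44, 0.16, -0.01, -0.012, -0.013, 0.09, 1],
[2.44, -0.07, -0.04, -0.011, -0.012, 0.091, 1]
--
```

Emit:
jog_arm --pt "0.5 2.4 0 -0.012 -0.013 0.091 1" --pt "0.8 2.3 0.1 -0.012 -0.013 0.091 1" --pt "1.0 2.2 0.1 -0.012 -0.013 0.091 1" --pt "1.2 2.1 0.1 -0.012 -0.013 0.091 1" --pt "1.4 2.0 0.1 -0.012 -0.013 0.091 1" --pt "1.5 1.9 0.1 -0.012 -0.013 0.091 1" --pt "1.7 1.8 0.1 -0.012 -0.013 0.091 1" --pt "1.9 1.6 0.1 -0.012 -0.013 0.091 1"

```text
time: 16.03
tcp_pos: [0.5149, 0.0687, 0.3864]
eef_rot: [0.002, 0.929, -0.365, 0.065]
ft_force: [0.6, 0.7, -1.0]
opening: 0.0122
```

Emit:
jog_arm --pt "2.0 1.4 0.1 -0.012 -0.012 0.091 1" --pt "2.1 1.2 0.1 -0.012 -0.013 0.091 1" --pt "2.2 1.0 0.1 -0.012 -0.013 0.091 1" --pt "2.3 0.8 0.1 -0.011 -0.012 0.091 1" --pt "2.4 0.6 0 -0.012 -0.013 0.091 1" --pt "2.4 0.4 0 -0.011 -0.012 0.091 1" --pt "2.4 0.2 0 -0.012 -0.013 0.09 1" --pt "2.4 -0.1 0 -0.011 -0.012 0.091 1"

```text
time: 16.7
tcp_pos: [0.5565, -0.1209, 0.3924]
eef_rot: [0.003, 0.74, -0.673, -0.001]
ft_force: [-0.2, -0.1, -1.4]
opening: 0.0117
```

Emit:
jog_arm --pt "0 0 0 0 0 0 1" --pt "0 0 0 0 0 0 1" --pt "0 0 0 0 0 0 1" --pt "0 0 0 0 0 0 1"

```text
time: 17.03
tcp_pos: [0.5567, -0.1185, 0.3923]
eef_rot: [0.003, 0.742, -0.67, -0.0]
ft_force: [-0.4, 0.2, -1.0]
opening: 0.0119
```

```bash
python3 - <<'E'
from m2 import *
p,R=np.array([.5570,-.1212,.324]),down_R(.0993-np.pi/2);print(cur()[0],bot.observe()["opening"]);plan(p,R,8,1)
E
```

```text
[ 0.55667619 -0.11854604  0.39231663] 0.01191175945070609
[0.03, -0.0, 0.85, 0.001, -0.0, 0.0, 1],
[0.03, -0.0, 0.85, 0.0, -0.0, 0.0, 1],
[0.03, -0.0, 0.86, 0.001, -0.0, 0.0, 1],
[0.03, -0.01, 0.85, 0.0, -0.001, 0.0, 1],
[0.03, -0.0, 0.86, 0.001, -0.0, 0.0, 1],
[0.03, -0.0, 0.85, 0.0, -0.001, 0.001, 1],
[0.04, -0.01, 0.86, 0.001, -0.0, 0.0, 1],
[0.03, -0.0, 0.85, 0.0, -0.001, 0.001, 1]
--
```

Emit:
jog_arm --pt "0.03 0 0.85 0.001 0 0 1" --pt "0.03 0 0.85 0 0 0 1" --pt "0.03 0 0.85 0.001 0 0 1" --pt "0.03 -0.01 0.85 0 -0.001 0 1" --pt "0.03 0 0.85 0.001 0 0 1" --pt "0.03 0 0.85 0 -0.001 0.001 1" --pt "0.04 -0.01 0.85 0.001 0 0 1" --pt "0.03 0 0.85 0 -0.001 0.001 1"

```text
time: 17.7
tcp_pos: [0.5571, -0.1227, 0.3238]
eef_rot: [0.0, 0.74, -0.672, 0.0]
ft_force: [0.5, -1.1, -0.8]
opening: 0.0118
```

Emit:
jog_arm --pt "0 0 0 0 0 0 1" --pt "0 0 0 0 0 0 1" --pt "0 0 0 0 0 0 1" --pt "0 0 0 0 0 0 1"

```text
time: 18.03
tcp_pos: [0.5574, -0.1228, 0.3252]
eef_rot: [0.0, 0.74, -0.672, 0.001]
ft_force: [-0.9, 0.1, -0.2]
opening: 0.0117
```

```bash
python3 - <<'E'
from m2 import *
import cv2
from look import look
p,R=np.array([.5570,-.1212,.324]),down_R(.0993-np.pi/2);s=cur();print(s[0],(s[1].inv().apply(p-s[0])*1e3).round(1),(s[1].inv()*R).as_rotvec().round(4),bot.observe()["ft_force"])
v=look("w5");im=v["image"][...,::-1][120:240,240:400]
k=5;cv2.imwrite("pics/w5c.png",cv2.resize(im,None,fx=k,fy=k,interpolation=cv2.INTER_CUBIC))
E
```

```text
[ 0.55737996 -0.12275487  0.32521056] [-1.6  0.2  1.2] [-0.0011 -0.0013 -0.0028] [-0.88185707  0.0573099  -0.20476227]
```

View pics/w5c.png

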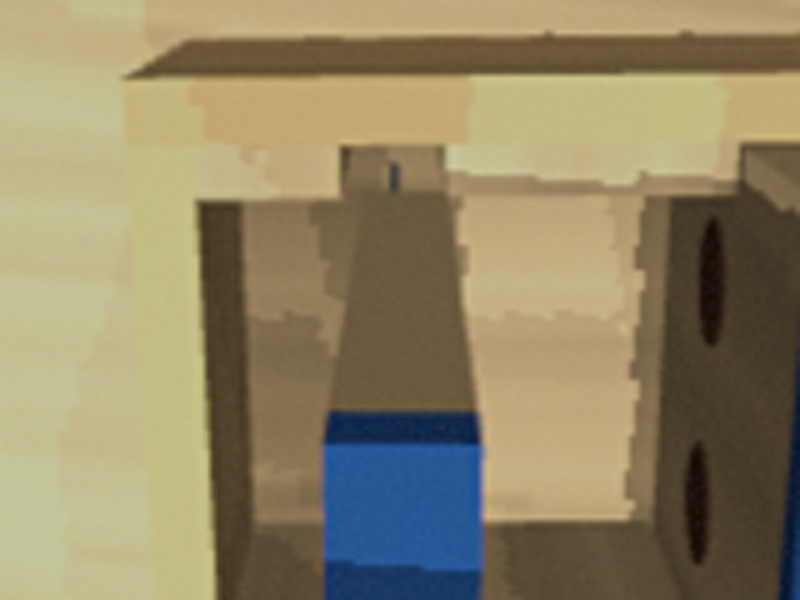

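Emit:
jog_arm --pt "-0.16 -0.2 0 -0.001 -0.001 -0.003 1" --pt "0 0 0 0 0 0 1" --pt "0 0 0.4 0 0 0 1" --pt "0 0 0.5 0 0 0 1" --pt "0 0 0.5 0 0 0 1" --pt "0 0 0.5 0 0 0 1" --pt "0 0 0.5 0 0 0 1" --pt "0 0 0 0 0 0 1"

```text
time: 18.75
tcp_pos: [0.5585, -0.1207, 0.2995]
eef_rot: [0.001, 0.741, -0.671, -0.001]
ft_force: [0.0, 0.2, -0.9]
opening: 0.0119
```

```bash
sed -i 's/p,R=over(.*;d=/p,R=np.array([.559,-.1212,.324]),down_R(.0993-np.pi\/2);d=/' st.py; python3 st.py
```

```text
18.75 [ 0.5585 -0.1207  0.2995] dxy [  0.6  -0.3 -24.5] [0.0027 0.0003 0.0003] F [ 0.   0.2 -0.9] M [-0.07  0.2   0.05]
```

Emit:
jog_arm --pt "0.05 -0.03 0.5 0.002 0 0 1" --pt "0 0 0.5 0 0 0 1" --pt "0 0 0.5 0 0 0 1" --pt "0 0 0.5 0 0 0 1" --pt "0 0 0.5 0 0 0 1" --pt "0 0 0.5 0 0 0 1" --pt "0 0 0.5 0 0 0 1" --pt "0 0 0.5 0 0 0 1"

```text
time: 19.42
tcp_pos: [0.5594, -0.1213, 0.2602]
eef_rot: [-0.0, 0.741, -0.671, 0.0]
ft_force: [0.1, -0.0, -1.8]
opening: 0.0116
```

Emit:
jog_arm --pt "0 0 0.3 0 0 0 1" --pt "0 0 0.3 0 0 0 1" --pt "0 0 0.2 0 0 0 1" --pt "0 0 0.1 0 0 0 1" --pt "0 0 0 0 0 0 1" --pt "0 0 0 0 0 0 1"

```text
time: 19.92
tcp_pos: [0.5594, -0.1214, 0.2519]
eef_rot: [-0.0, 0.741, -0.671, 0.001]
ft_force: [-0.4, -0.4, -0.9]
opening: 0.0117
```

```bash
python3 st.py
```

```text
19.9167 [ 0.5594 -0.1214  0.2519] dxy [ -0.2   0.3 -72.1] [-0.0015 -0.0002  0.0002] F [-0.4 -0.4 -0.9] M [-0.04  0.18  0.03]
```

Contact is expected near TCP z 0.244–0.245.

Emit:
jog_arm --pt "0 0 0.1 0 0 0 1" --pt "0 0 0.1 0 0 0 1" --pt "0 0 0.1 0 0 0 1" --pt "0 0 0.1 0 0 0 1" --pt "0 0 0.1 0 0 0 1" --pt "0 0 0.05 0 0 0 1" --pt "0 0 0 0 0 0 1" --pt "0 0 0 0 0 0 1"

```text
time: 20.58
tcp_pos: [0.5594, -0.1213, 0.2462]
eef_rot: [-0.0, 0.741, -0.671, 0.0]
ft_force: [0.3, 0.1, -0.3]
opening: 0.0119
```

Emit:
jog_arm --pt "0 0 0.1 0 0 0 1" --pt "0 0 0.05 0 0 0 1" --pt "0 0 0 0 0 0 1" --pt "0 0 0 0 0 0 1"

```text
time: 20.92
tcp_pos: [0.5594, -0.1216, 0.2452]
eef_rot: [-0.001, 0.741, -0.671, 0.0]
ft_force: [-1.9, 0.9, 4.7]
opening: 0.0117
```

Emit:
jog_arm --pt "0 0 0.1 0 0 0 1" --pt "0 0 0 0 0 0 1" --pt "0 0 0 0 0 0 1"

```text
time: 21.17
tcp_pos: [0.5593, -0.122, 0.2452]
eef_rot: [-0.001, 0.741, -0.671, 0.0]
ft_force: [-5.0, 2.2, 14.8]
opening: 0.0113
```

Emit:
jog_arm --pt "0 0 -0.1 0 0 0 1" --pt "0 0 0 0 0 0 0.9" --pt "0 0 0 0 0 0 0.84" --pt "0 0 0 0 0 0 0.8" --pt "0 0 0 0 0 0 0.75" --pt "0 0 0 0 0 0 0.7" --pt "0 0 0 0 0 0 0.68" --pt "0 0 0 0 0 0 0.68"

```text
time: 21.83
tcp_pos: [0.5594, -0.1213, 0.2446]
eef_rot: [-0.0, 0.741, -0.671, 0.0]
ft_force: [-1.0, 0.8, -0.2]
opening: 0.0285
```

Emit:
jog_arm --pt "0 0 -0.5 0 0 0 0.68" --pt "0 0 -1 0 0 0 0.68" --pt "0 0 -2 0 0 0 0.68" --pt "0 0 -3 0 0 0 0.68" --pt "0 0 -3 0 0 0 0.68" --pt "0 0 -3 0 0 0 0.68" --pt "0 0 -2 0 0 0 0.68" --pt "0 0 0 0 0 0 0.68"

```text
time: 22.5
tcp_pos: [0.5603, -0.1224, 0.3948]
eef_rot: [-0.003, 0.741, -0.671, 0.004]
ft_force: [1.5, -0.1, 0.2]
opening: 0.0281
```

Emit:
jog_arm --pt "-3.5 0 0 0 0 0 0.68" --pt "-4 0 0 0 0 0 0.68" --pt "-4 0 0 0 0 0 0.68" --pt "-4 0 0 0 0 0 0.68" --pt "-4 0 0 0 0 0 0.68" --pt "-4 0 0 0 0 0 0.68" --pt "-3 0 0 0 0 0 0.68" --pt "0 0 0 0 0 0 0.68"

```text
time: 23.17
tcp_pos: [0.5317, 0.15, 0.3889]
eef_rot: [-0.001, 0.745, -0.667, -0.001]
ft_force: [-0.3, 1.2, -0.7]
opening: 0.0279
```

```bash
python3 - <<'E'
from h import *
import cv2
t=vision.snapshot("top");s=vision.snapshot("scene");pickle.dump((t,s),open("end.pkl","wb"))
a=cv2.resize(t["image"][...,::-1][165:265,340:510],None,fx=4,fy=4,interpolation=cv2.INTER_CUBIC)[:,:400*2]
b=cv2.resize(s["image"][...,::-1][95:205,210:335],None,fx=3,fy=3,interpolation=cv2.INTER_CUBIC)
o=np.zeros((600,800,3),np.uint8);a=cv2.resize(a,(430,253));o[:253,:430]=a;o[:330,430:430+370]=b[:330,:370]
w=cv2.resize(t["image"][...,::-1],(540,338));o[262:600,:430]=w[:,:430]
cv2.imwrite("pics/end.png",o);print(bot.observe()["time"],cur()[0])
E
```

```text
23.2667 [0.53243947 0.1434646  0.38945299]
```

View pics/end.png

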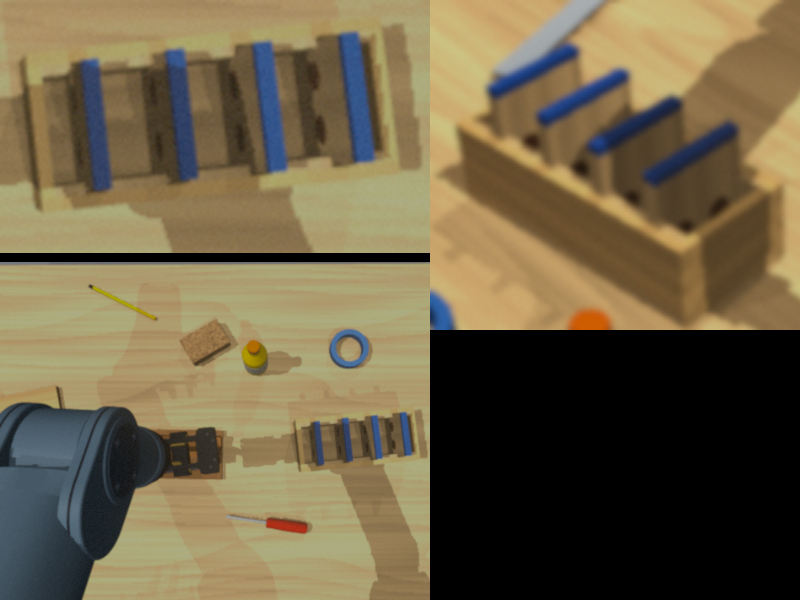

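All four blue edges (top-left panel x ≈ 95, 180, 268 and 355) stand at equal height and spacing. The bystanders look unmoved.

```bash
python3 -c "
from plant import bot
print(bot.finish_job())"
```

```text
the job is handed in; nothing more can be done
None
```

Both spare dividers are now in the two empty slots (2 and 3). I lowered each one until it touched the floor, eased off the pressure, let go by opening the fingers only part-way, and moved the arm clear. The job was handed in at about 23 s of the 67 s allowed; no verdict is reported.

**Seating:** Floor contact came at TCP heights of 0.2444 m and 0.2452 m. That puts the divider bottoms about 9–10 mm above the table, against a floor at 9 mm. The wrist force peaked at about 25 N.

**Last pictures:** In the top and scene views all four blue edges are up, evenly spaced and level with each other. The fitted dividers, glue, tape, sanding block and screwdriver show no visible movement. I judged this by eye and did not fit the final positions numerically.

**Disagreements along the way:**
- **Box position:** the fixed cameras and the wrist camera differed by about 2 mm. I used the wrist camera.
- **First divider's height in the grip:** the wrist view put it about 4 mm lower in the fingers than planned, but floor contact matched the planned height.
- **Second divider:** it sat about 2 mm off centre in the fingers, and I corrected for that before lowering it.

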